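Make up the pan kit and the sink kit under the sink

TASK

Make up the two cleaning kits from the loose stock on the shelf, keeping everything the way up it stands now: in the lime caddy, stand the tall tin in the narrower compartment and the dish brush, bristles down, in the wider one. In the shallow white tray, lay the sink strainer flat in the round well, stand the short tin in the nearly square compartment beside the well, and lay the scouring stone in the long compartment of the other row (the small pocket next to it stays empty). Set things down rather than drop them, and leave the spray bottle and the cardboard box where they stand.

Things in the scene. Friction and masses are not known exactly. Their poses are not given: they have to be found in the camera images.
- tall_tin: Tall stainless scouring tin, upright: body 52 mm in diameter and 88 mm high, topped by a 49 mm twist cap with thin dark ribs, 110 mm high in all; 0.15 to 0.31 kg. Loose. Origin: centre of the underside, z up. Belongs in the narrower compartment of the lime caddy.
- short_tin: Squat metal tin, upright: 58 mm in diameter, 46 mm high, flat lid (top 12 mm). Loose, 0.11 to 0.22 kg. Origin: centre of the underside, z up. Belongs in the nearly square compartment of the white tray.
- dish_brush: Palm dish brush, bristles down: round bristle head with wooden back, 74 mm in diameter and 31 mm high, and above it an upright wooden knob handle 34 mm in diameter from 43 to 85 mm height (neck of 24 mm below it). Loose, 0.08 to 0.17 kg. Origin: centre of the underside, z up. Belongs in the wider compartment of the lime caddy.
- sink_strainer: Stainless sink strainer: flat disc 62 mm in diameter, 5 mm thick, with a ring of dark holes, and at its centre an upright stem (8 mm thick) with a knob 16 mm in diameter from 20 to 40 mm height. Lies knob up; loose, 0.06 to 0.11 kg. Origin: centre of the underside, z up. Belongs in the round well of the white tray.
- scouring_stone: Grey pitted scouring stone, a block 95 mm long (its x), 42 mm wide (its y), 45 mm high. Loose, 0.11 to 0.22 kg. Origin: centre of the underside, z up. Belongs in the long compartment of the white tray, lengthwise.
- lime_caddy: Fixed lime plastic caddy 180 (x) x 104 (y) mm, rim 35 mm high, small lugs at both ends. Origin: underside centre; inner floor at z=4. A cross wall at x=-12 with a grip bar on it (12 thick, top at z=47) divides it into a narrower compartment 72 (x) x 96 (y), centre x=-50, y=0, and a wider one 96 x 96, centre x=38, y=0. All mm, caddy axes.
- white_tray: Fixed white tray 179 (x) x 161 (y) mm; all walls 18 mm high. Origin: underside centre; floors at z=4. -y row: round well, inner diameter 80, centre x=-42, y=-33; nearly square compartment 80 (x) x 87 (y), centre 45.5, -33. +y row: long compartment 116 (x) x 62 (y), centre -27.5, 45.5; spare pocket 51 x 62, centre 60, 45.5, stays empty. All mm, tray axes.
- spray_bottle: Bystander: empty clear trigger spray bottle with white head, 66 mm in diameter, 198 mm high, nozzle reaching 57 mm out along its -x. Loose and light. Origin: centre of the underside. Leave it alone.
- tablet_box: Bystander: closed cardboard box, 60 mm (x) by 90 mm (y), 120 mm high, standing loose. Origin: centre of the underside. Leave it alone.
There are look-alikes about, which are no part of the job. What is shaped like the scouring_stone but purple or turquoise is not meant.

How it is judged:
By the outcome, as a careful person would: the job done as asked, in the order asked, and still so for the second after the job is handed in, with the robot touching nothing.
It also fails if it takes over 128 s, if anything falls off the work surface, if the arm or the gripper's body presses on something with over 40 N, if the wrist force passes 120 N, or if a joint passes its speed limit or range.

ROBOT

A 6-joint arm with a two-finger parallel gripper is mounted at the origin on the work surface. World frame = base frame: x ahead of the robot, y to its left, z up, the work surface at z = 0. Lengths are in m, angles in degrees, forces in N, time in s.
With the tool pointing down it reaches from about 0.25 to 0.775 m from the base axis. Payload 4 kg.
Tool frame: the origin (TCP) lies midway between the tips of the shut fingers; the grasp point (between the pads) lies 19 mm behind it; z points along the fingers, y is the line along which they close (so a half turn about z gives the same grasp; the last joint's range is limited). The gripper opens to 85 mm and grips with 20 to 120 N. Pads are 22 mm wide; open, the fingers measure 114 mm over their backs; the gripper's body (76 mm by 85 mm) begins 54 mm behind the grasp point. The pads swing forward as they close: fully open they stand 13 mm farther back than shut.
Start: joints at [-75.407, 4.996, 78.535, -0, 96.463, -5.907], TCP at [0.193, -0.515, 0.231] pointing down, gripper open.
Joint ranges: [-177.83, 177.83], [-43.37, 116.18], [15.69, 146.23], [-61.86, 241.86], [9.47, 152.12], [-147.06, 147.06]. Speed limits (degrees/s): [159.86, 159.86, 180, 180, 180, 180].

INTERFACE

Orientations are given as [roll, pitch, yaw] about the fixed x, y, z axes, in that order (R = Rz(yaw) Ry(pitch) Rx(roll)).
In Python, from bench import ctrl gives the robot as it stands. The module is installed in compiled form; this text tells all that it offers.
- The arm moves only by the shell command python3 -m creep 'ROWS' [FORCE]. ROWS is JSON, a list of rows, each a list of 7 numbers: the shift along the tool's x, y, z in units of 60 mm (1.0 is 60 mm), then the turn, a rotation vector about the tool's x, y, z in units of 5 degrees (1.0 is 5 degrees), then the finger opening in mm, from 0 to 85.4. A call has 1 to 12 rows; each row is the pose to reach, as a shift and turn from the pose commanded when the call began, along the tool's axes at that moment; what a row does not reach only later rows make up. A row lasts 1/8 s, in which the tool goes at most 62.5 mm and 10.7 degrees, less where a joint would pass 70% of its speed; a pose out of reach is approached as far as the arm can. A call with a gripper value outside its range is refused whole. The fingers move at their own pace and stop on an object; FORCE is the grip in N (left out, the last holds). Time passes only in rows, so rows that repeat a pose let the fingers close. It gives the time, the measured TCP pose, the force, the opening and the grip force at its end, in the units of the state.
- ctrl.observe(): the state, without advancing time (a new reading comes with each control period).
- ctrl.snapshot(name): name is "scene" or "top" or "wrist"; returns the picture (400x640x3 uint8, red, green, blue); there is no depth.
- ctrl.camera_model(name): a dict with "fx", "fy", "cx", "cy" (pixels), "pose" (4x4, takes a point from camera to world coordinates). Camera axes: x right, y down, z forward; pixel columns grow to the right and rows downward; lengths in m; the calibration is good to about 2 mm. The wrist camera is an equidistant fisheye: a pixel r from the principal point sees the ray r / f radians off the axis. A picture is of the moment at which its call begins: read the wrist's pose just before it. camera_model takes no time and is no camera call; for the wrist camera it gives the pose at the moment of the call.
- ctrl.close_job(): hands the job in; it is judged then, once.
The state is a dict: "time_s": time; "joint_pos": joint angles; "qd": joint speeds; "tau": joint torques, N m; "ee_pos": TCP position; "tool_rot": TCP orientation; "ft_force": force on the tool from outside, world axes, zero at the start; "ft_torque": the same for the moment, N m; "finger_gap": finger opening in m; "finger_force": force on a finger pad.
Only numpy, scipy, OpenCV 4.12 (cv2) and the standard library are available. Lean on these libraries where they do the work, as an engineer would, in place of code of your own. Each camera call takes 0.05 s, during which the arm holds its last target. There are 200 camera calls.

## Working session

There is one attempt and no reset: what is moved stays moved. The work goes in short steps, Python scripts to look and compute and a shell command to move; the robot and the scene stay as the last step left them, time stands still between calls to the robot, and variables do not carry over. Pictures are saved under pics/ and viewed, at most 14 in all, crops included, and the job is handed in when it is done.

```bash
mkdir -p pics; python3 - <<'E'
from bench import ctrl
import cv2,numpy as np
for n in("scene","top","wrist"):
    m=ctrl.camera_model(n); print(n,m["fx"],m["fy"],m["cx"],m["cy"],np.round(m["pose"],3).tolist())
    im=ctrl.snapshot(n); cv2.imwrite(f"pics/{n}0.png",im[:,:,::-1])
s=ctrl.observe(); print(s["ee_pos"],s["tool_rot"],s["time_s"])
E
```

```text
scene 474.4108218484817 474.4108218484817 321.321401457768 206.97232674150345 [[-0.327, 0.582, -0.744, 1.363], [0.945, 0.181, -0.273, 0.306], [-0.024, -0.793, -0.609, 0.715], [0.0, 0.0, 0.0, 1.0]]
top 379.1006256834326 379.1006256834326 321.72156760212806 199.47385948736772 [[-0.014, -0.987, 0.16, 0.401], [-1.0, 0.014, -0.0, 0.017], [-0.002, -0.16, -0.987, 0.924], [0.0, 0.0, 0.0, 1.0]]
wrist 309.70691628693146 309.70691628693146 323.80906204992726 197.1525754603742 [[0.35, -0.889, -0.294, 0.268], [-0.937, -0.333, -0.109, -0.487], [-0.001, 0.314, -0.949, 0.373], [0.0, 0.0, 0.0, 1.0]]
[ 0.19251183 -0.51478974  0.23036007] [-1.79897891e+02 -9.94894156e-03  2.05011309e+01] 0.15
```

View pics/scene0.png

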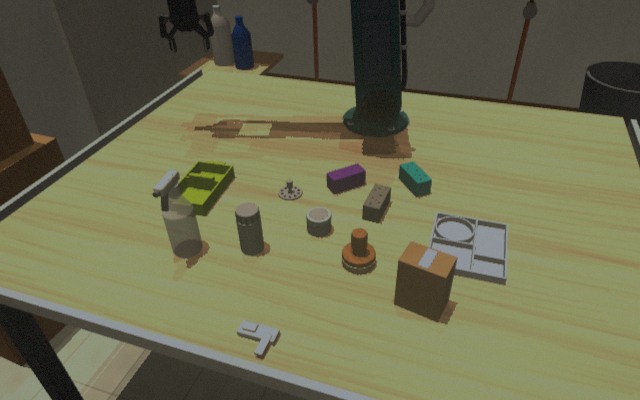

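View pics/top0.png

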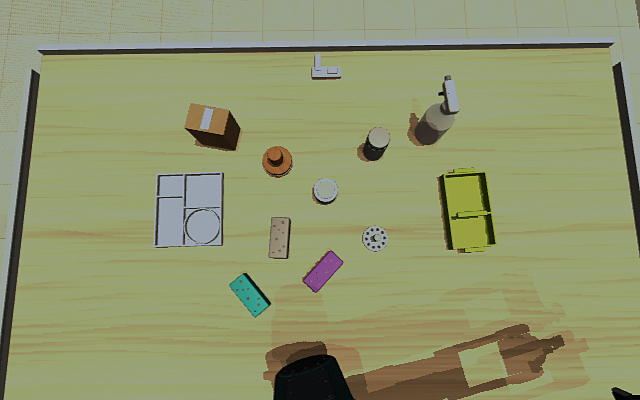

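Top view: tray (190,210), caddy (467,210), brush (277,160), short tin (326,190), tall tin (377,143), strainer (375,238). The bystanders are the spray bottle (437,115) and the box (213,125). Stone candidates are grey (280,238), purple (323,271) and turquoise (250,295). I choose grey, and a close crop will check it.

```bash
python3 - <<'E'
import cv2
a=cv2.imread("pics/top0.png")[90:310,145:505]; cv2.imwrite("pics/topc.png",cv2.resize(a,None,fx=2.2,fy=2.2,interpolation=cv2.INTER_CUBIC))
a=cv2.imread("pics/scene0.png")[150:290,165:515]; cv2.imwrite("pics/scenec.png",cv2.resize(a,None,fx=2.25,fy=2.25,interpolation=cv2.INTER_CUBIC))
E
```

```text
(no output)
```

View pics/topc.png

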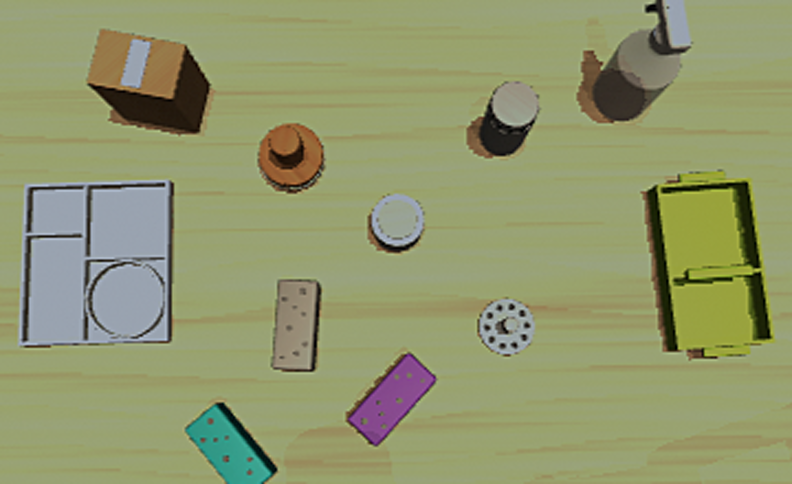

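View pics/scenec.png

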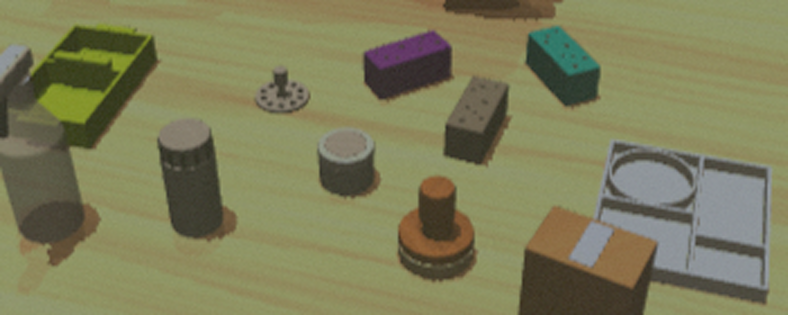

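The crop confirms the stone: grey and pitted at topc (297,324), the others are clearly purple and turquoise. The well is nearest the robot in the right column, with the square compartment above it. The caddy's narrow part is also nearest the robot.

```bash
cat > h.py <<'E'
import numpy as np, cv2
from bench import ctrl
from scipy.spatial.transform import Rotation as R
def ray(m,u,v):
    x,y=(u-m["cx"])/m["fx"],(v-m["cy"])/m["fy"]
    if m.get("fish"):
        r=np.hypot(x,y); s=np.sin(r)/max(r,1e-9); d=np.array([x*s,y*s,np.cos(r)])
    else: d=np.array([x,y,1.]); d/=np.linalg.norm(d)
    P=np.array(m["pose"]); return P[:3,3],P[:3,:3]@d
def plane(m,u,v,z):
    o,d=ray(m,u,v); return o+d*(z-o[2])/d[2]
def tri(*rays):
    A=np.zeros((3,3));b=np.zeros(3)
    for o,d in rays:
        M=np.eye(3)-np.outer(d,d);A+=M;b+=M@o
    p=np.linalg.solve(A,b); return p,max(np.linalg.norm((np.eye(3)-np.outer(d,d))@(p-o)) for o,d in rays)
def cam(n):
    m=dict(ctrl.camera_model(n)); m["fish"]=n=="wrist"; return m
def to_tool(dx,dy,dz,dyaw=0):
    "world shift -> tool units from present pose"
    s=ctrl.observe(); q=R.from_euler("xyz",s["tool_rot"],degrees=True)
    return np.round(q.inv().apply([dx,dy,dz])/.06,2)
E
python3 - <<'E'
from h import *
T,S=cam("top"),cam("scene")
t=lambda u,v:(u/2.2+145-.27,v/2.2+90-.27); s=lambda u,v:(u/2.25+165-.28,v/2.25+150-.28)
for n,a,b in [("tall",(514,105),(187,136)),("short",(397,220),(346,143)),("brush",(289,138),(437,187)),("strainer",(512,324),(280,70)),
 ("stone",(296,325),(478,105)),("st1",(280,280),(479,133)),("st2",(319,281),(446,124)),("st3",(313,370),(478,77)),("st4",(273,368),(508,86)),
 ("trayA",(172,181),(594,268)),("trayB",(25,185),(768,288)),("trayC",(22,346),(772,164)),("trayD",(171,341),(613,143)),
 ("cadA",(655,188),(92,143)),("cad +x-y",(748,181),(25,98)),("cad-x-y",(772,340),(80,27)),("cad-x+y",(678,350),(156,38))]:
    p,e=tri(ray(T,*t(*a)),ray(S,*s(*b))); print(n,np.round(p*1e3),round(e*1e3,1))
for n,z,pts in [("tray",.018,[(172,181),(25,185),(22,346),(171,341)]),("caddy",.035,[(655,188),(748,181),(772,340),(678,350)]),("well",.018,[(127,300)]),("gripbar/cross ends",.047,[(690,270),(752,266)]),
 ("stone",.045,[(280,280),(319,281),(313,370),(273,368)])]:
    print(n,[np.round(plane(T,*t(*p),z)*1e3)[:2].tolist() for p in pts])
E
```

```text
tall [ 674. -113.  105.] 0.0
short [567.   7.  44.] 1.0
brush [648. 122.  81.] 1.6
strainer [ 455. -112.   36.] 0.2
stone [457. 117.  38.] 0.2
st1 [505. 132.  40.] 2.3
st2 [503.  93.  41.] 0.7
st3 [408. 101.  39.] 3.0
st4 [412. 140.  38.] 0.9
trayA [624. 267.  -1.] 3.5
trayB [618. 422.  16.] 0.7
trayC [439. 417.  17.] 1.4
trayD [442. 258.   9.] 2.0
cadA [ 605. -278.    7.] 4.7
cad +x-y [ 600. -361.   48.] 9.0
cad-x-y [ 433. -387.   31.] 2.1
cad-x+y [ 425. -288.   28.] 1.5
tray [[620.0, 258.0], [617.0, 422.0], [439.0, 415.0], [442.0, 254.0]]
caddy [[600.0, -274.0], [607.0, -376.0], [434.0, -387.0], [425.0, -287.0]]
well [[488.0, 303.0]]
gripbar/cross ends [[508.0, -301.0], [512.0, -367.0]]
stone [[504.0, 133.0], [502.0, 92.0], [409.0, 98.0], [412.0, 140.0]]
```

```bash
python3 -m creep '[[9.86,-3.47,0,0,0,-13.9,85],[9.86,-3.47,0,0,0,-13.9,85],[9.86,-3.47,0,0,0,-13.9,85],[9.86,-3.47,0,0,0,-13.9,85],[9.86,-3.47,0,0,0,-13.9,85],[9.86,-3.47,0,0,0,-13.9,85],[9.86,-3.47,0,0,0,-13.9,85],[9.86,-3.47,0,0,0,-13.9,85],[9.86,-3.47,0,0,0,-13.9,85],[9.86,-3.47,0,0,0,-13.9,85],[9.86,-3.47,0,0,0,-13.9,85],[9.86,-3.47,0,0,0,-13.9,85]]' 40
python3 - <<'E'
from h import *
S,T=cam("scene"),cam("top")
print("bottle base",plane(S,52/2.25+165,218/2.25+150,0)[:2],"nozzle",plane(T,447,90,.19)[:2],plane(T,447,76,.19)[:2],plane(T,452,110,.19)[:2])
m=cam("wrist"); im=ctrl.snapshot("wrist"); cv2.imwrite("pics/w1.png",im[:,:,::-1])
print(m["pose"].round(3).tolist(), ctrl.observe()["ee_pos"],ctrl.observe()["tool_rot"])
E
```

```text
time_s: 1.65
ee_pos: [0.6736, -0.1129, 0.2303]
tool_rot: [-179.9, 0.0, 90.0]
ft_force: [-0.1, 0.2, -0.0]
finger_gap: 0.0849
finger_force: 0.0
bottle base [ 0.71798559 -0.2537275 ] nozzle [ 0.74472386 -0.24406963] [ 0.77549353 -0.24611613] [ 0.70128462 -0.25137375]
[[1.0, 0.001, -0.002, 0.674], [0.0, -0.949, -0.315, -0.032], [-0.002, 0.315, -0.949, 0.373], [0.0, 0.0, 0.0, 1.0]] [ 0.67324092 -0.11363326  0.23106107] [-1.79944011e+02  2.68149214e-02  8.99629608e+01]
```

View pics/w1.png

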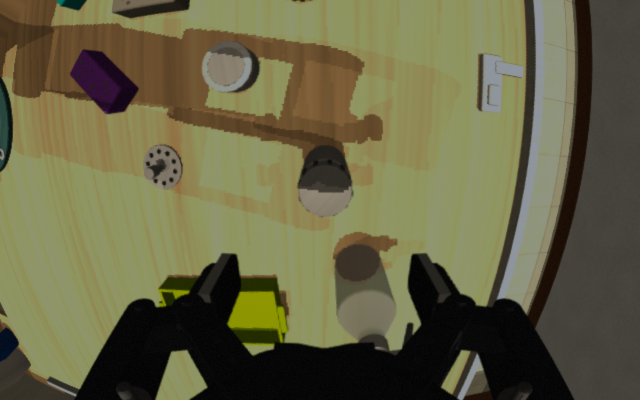

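w1 shows the tall tin's cap at (326,190), matching (0.675,-0.113); the bottle is clear of it. I descend and grip.

```bash
python3 -m creep '[[0,0.03,1,0,0,0,85],[0,0.03,2,0,0,0,85],[0,0.03,2.7,0,0,0,85],[0,0.03,3.07,0,0,0,85],[0,0.03,3.07,0,0,0,85],[0,0.03,3.07,0,0,0,40],[0,0.03,3.07,0,0,0,40],[0,0.03,3.07,0,0,0,40],[0,0.03,3.07,0,0,0,40],[0,0.03,3.07,0,0,0,40],[0,0.03,3.07,0,0,0,40],[0,0.03,3.07,0,0,0,40]]' 60
python3 -m creep '[[0,0,0,0,0,0,40],[0,0,0,0,0,0,40],[0,0,-0.3,0,0,0,40],[0,0,-1,0,0,0,40],[0,0,-1.8,0,0,0,40],[0,0,-2,0,0,0,40],[0,0,-2,0,0,0,40]]'
python3 - <<'E'
from h import *
print(to_tool(.4666-.675,-.3345+.113,0))
E
```

```text
time_s: 3.2
ee_pos: [0.6769, -0.1138, 0.0504]
tool_rot: [179.8, 0.1, 90.0]
ft_force: [-0.8, -1.6, 6.2]
finger_gap: 0.0507
finger_force: 60.5
time_s: 4.08
ee_pos: [0.6759, -0.1129, 0.1678]
tool_rot: [179.9, 0.0, 90.0]
ft_force: [-0.5, 0.1, -2.0]
finger_gap: 0.0505
finger_force: 59.8
[-3.69 -3.47 -0.  ]
```

```bash
python3 -m creep '[[-3.69,-3.47,0,0,0,17.2,40],[-3.69,-3.47,0,0,0,17.2,40],[-3.69,-3.47,0,0,0,17.2,40],[-3.69,-3.47,0,0,0,17.2,40],[-3.69,-3.47,0,0,0,17.2,40],[-3.69,-3.47,0,0,0,17.2,40],[-3.69,-3.47,0,0,0,17.2,40],[-3.69,-3.47,0,0,0,17.2,40],[-3.69,-3.47,0,0,0,17.2,40],[-3.69,-3.47,0,0,0,17.2,40],[-3.69,-3.47,0,0,0,17.2,40],[-3.69,-3.47,0,0,0,17.2,40]]'
python3 - <<'E'
from h import *
m=cam("wrist"); im=ctrl.snapshot("wrist"); cv2.imwrite("pics/w2.png",im[:,:,::-1])
import pickle; pickle.dump(m,open("w2.pkl","wb"))
print(m["pose"].round(3).tolist(), ctrl.observe()["ee_pos"],ctrl.observe()["tool_rot"])
E
```

```text
time_s: 5.58
ee_pos: [0.4675, -0.3343, 0.167]
tool_rot: [180.0, 0.0, 4.1]
ft_force: [0.6, 0.1, -1.4]
finger_gap: 0.0503
finger_force: 59.9
[[0.07, -0.947, -0.313, 0.548], [-0.998, -0.066, -0.023, -0.328], [0.001, 0.314, -0.949, 0.31], [0.0, 0.0, 0.0, 1.0]] [ 0.46749255 -0.33433174  0.16712191] [ 1.79993690e+02 -2.46424989e-03  4.04200105e+00]
```

View pics/w2.png

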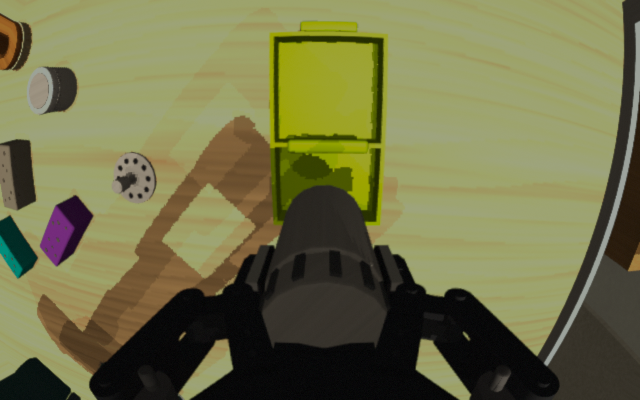

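w2 shows the tin held level over the caddy, with rim corners at (271,34), (388,34), (379,222) and (274,222) and the bar at (328,147). I compute the compartment centre and check its height against the top view.

```bash
python3 - <<'E'
from h import *
import pickle; m=pickle.load(open("w2.pkl","rb"))
for p in [(271,34),(388,34),(379,222),(274,222)]: print(p,(plane(m,*p,.035)*1e3).round()[:2])
print("bar",(plane(m,328,147,.047)*1e3).round()[:2], "tin base",(plane(m,323,186,.12)*1e3).round())
T=cam("top")
for a,b in [((655,188),(271,34)),((748,181),(388,34)),((772,340),(379,222)),((678,350),(274,222))]:
    p,e=tri(ray(T,a[0]/2.2+144.7,a[1]/2.2+89.7),ray(m,*b)); print((p*1e3).round(),round(e*1e3,1))
E
```

```text
(271, 34) [ 604. -279.]
(388, 34) [ 611. -381.]
(379, 222) [ 435. -391.]
(274, 222) [ 428. -289.]
bar [ 506. -335.] tin base [ 493. -332.  120.]
[ 604. -277.   25.] 1.4
[ 614. -384.   16.] 2.2
[ 434. -391.   29.] 1.2
[ 425. -288.   29.] 0.5
```

```bash
python3 -m creep '[[0.03,0.06,0.6,0,0,0,40],[0.03,0.06,1.2,0,0,0,40],[0.03,0.06,1.6,0,0,0,40],[0.03,0.06,1.75,0,0,0,40],[0.03,0.06,1.8,0,0,0,40],[0.03,0.06,1.83,0,0,0,40],[0.03,0.06,1.83,0,0,0,40]]'
python3 -m creep '[[0,0,0.02,0,0,0,40],[0,0,0.04,0,0,0,40],[0,0,0.04,0,0,0,40],[0,0,0.04,0,0,0,40]]'
```

```text
time_s: 6.5
ee_pos: [0.47, -0.3384, 0.0585]
tool_rot: [179.9, -0.1, 4.0]
ft_force: [0.3, 0.5, -3.1]
finger_gap: 0.0507
finger_force: 59.9
time_s: 7.0
ee_pos: [0.4695, -0.3379, 0.0549]
tool_rot: [180.0, 0.0, 4.0]
ft_force: [0.5, -0.3, -2.1]
finger_gap: 0.0506
finger_force: 59.9
```

```bash
python3 -m creep '[[0,0,0.01,0,0,0,40],[0,0,0.02,0,0,0,40],[0,0,0.03,0,0,0,40],[0,0,0.03,0,0,0,40]]'
python3 -m creep '[[0,0,0.01,0,0,0,40],[0,0,0.02,0,0,0,40],[0,0,0.02,0,0,0,40]]'
```

```text
time_s: 7.5
ee_pos: [0.4696, -0.3379, 0.0544]
tool_rot: [180.0, -0.0, 4.0]
ft_force: [-2.1, 1.3, 6.3]
finger_gap: 0.0506
finger_force: 60.5
time_s: 7.88
ee_pos: [0.4697, -0.3379, 0.0544]
tool_rot: [180.0, -0.0, 4.0]
ft_force: [-4.1, 3.6, 9.4]
finger_gap: 0.0503
finger_force: 61.0
```

```bash
python3 -m creep '[[0,0,-0.03,0,0,0,70],[0,0,-0.03,0,0,0,70],[0,0,-0.03,0,0,0,70],[0,0,-0.03,0,0,0,70],[0,0,-0.5,0,0,0,75],[0,0,-1.3,0,0,0,85],[0,0,-2.5,0,0,0,85],[0,0,-2.5,0,0,0,85],[0,0,-2.5,0,0,0,85]]'
python3 -m creep '[[3.5,-7.44,0,0,0,-17.2,85],[3.5,-7.44,0,0,0,-17.2,85],[3.5,-7.44,0,0,0,-17.2,85],[3.5,-7.44,0,0,0,-17.2,85],[3.5,-7.44,0,0,0,-17.2,85],[3.5,-7.44,0,0,0,-17.2,85],[3.5,-7.44,0,0,0,-17.2,85],[3.5,-7.44,0,0,0,-17.2,85],[3.5,-7.44,0,0,0,-17.2,85],[3.5,-7.44,0,0,0,-17.2,85],[3.5,-7.44,0,0,0,-17.2,85],[3.5,-7.44,0,0,0,-17.2,85]]'
python3 - <<'E'
from h import *
T=cam("top")
print("box top corners",[(plane(T,u/2.2+144.7,v/2.2+89.7,.12)*1e3).round()[:2].tolist() for u,v in [(100,30),(184,42),(170,100),(90,83)]])
import pickle
m=cam("wrist"); im=ctrl.snapshot("wrist"); cv2.imwrite("pics/w3.png",im[:,:,::-1]); pickle.dump(m,open("w3.pkl","wb"))
im=ctrl.snapshot("top"); cv2.imwrite("pics/top3.png",im[:,:,::-1])
print(ctrl.observe()["ee_pos"],ctrl.observe()["tool_rot"])
E
```

```text
time_s: 9.0
ee_pos: [0.4698, -0.3381, 0.2028]
tool_rot: [179.9, -0.1, 4.0]
ft_force: [0.3, 0.2, -0.7]
finger_gap: 0.0848
finger_force: 0.0
time_s: 10.5
ee_pos: [0.6476, 0.1206, 0.202]
tool_rot: [-180.0, 0.0, 89.9]
ft_force: [0.0, -0.4, 0.2]
finger_gap: 0.0849
finger_force: 0.0
box top corners [[754.0, 309.0], [740.0, 223.0], [679.0, 235.0], [698.0, 316.0]]
[0.64778693 0.12101169 0.20225078] [1.79971821e+02 4.73168421e-03 8.99009818e+01]
```

View pics/w3.png

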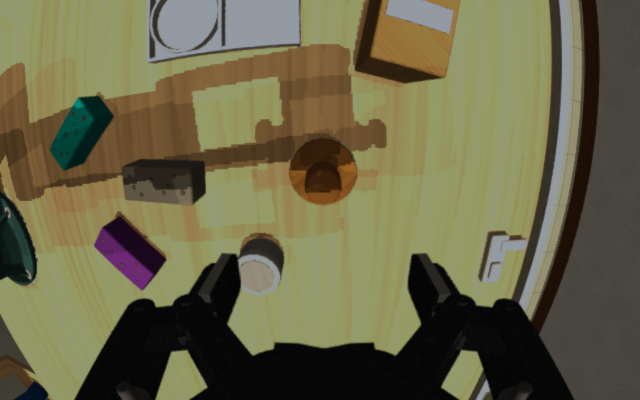

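w3 shows the brush disc centred at (323,172) with the knob top around (323,181). The box is well clear.

```bash
python3 - <<'E'
from h import *
import pickle; m=pickle.load(open("w3.pkl","rb"))
for p,z in [((323,171),.03),((323,182),.085)]: print((plane(m,*p,z)*1e3).round())
T=cam("top"); print((tri(ray(T,289/2.2+144.7,138/2.2+89.7),ray(m,323,182))[0]*1e3).round())
E
```

```text
[647. 126.  30.]
[647. 129.  85.]
[649. 123.  71.]
```

```bash
python3 -m creep '[[0.08,0,1,0,0,0,85],[0.08,0,2,0,0,0,85],[0.08,0,2.5,0,0,0,85],[0.08,0,2.58,0,0,0,85],[0.08,0,2.58,0,0,0,25],[0.08,0,2.58,0,0,0,25],[0.08,0,2.58,0,0,0,25],[0.08,0,2.58,0,0,0,25],[0.08,0,2.58,0,0,0,25],[0.08,0,2.58,0,0,0,25],[0.08,0,2.58,0,0,0,25],[0.08,0,2.58,0,0,0,25]]' 40
python3 -m creep '[[0,0,0,0,0,0,25],[0,0,-0.3,0,0,0,25],[0,0,-1,0,0,0,25],[0,0,-1.8,0,0,0,25],[0,0,-2.3,0,0,0,25],[0,0,-2.3,0,0,0,25],[0,0,-2.3,0,0,0,25]]'
python3 - <<'E'
import numpy as np; from h import *
c=np.array([.5195,-.335]); a=np.radians(3.6); w=c+.038*np.array([np.cos(a),np.sin(a)])
e=ctrl.observe()["ee_pos"]; print(w,to_tool(w[0]-e[0],w[1]-e[1],0))
E
```

```text
time_s: 12.1
ee_pos: [0.6492, 0.127, 0.0497]
tool_rot: [179.8, -0.0, 90.0]
ft_force: [-0.6, -0.2, 5.7]
finger_gap: 0.0335
finger_force: 40.5
time_s: 12.98
ee_pos: [0.647, 0.1268, 0.1832]
tool_rot: [-179.8, 0.0, 90.0]
ft_force: [-0.5, -0.1, -1.9]
finger_gap: 0.0328
finger_force: 40.2
[ 0.55742502 -0.33261396] [-7.66 -1.49  0.01]
```

```bash
python3 -m creep '[[-7.66,-1.49,0,0,0,17.2,25],[-7.66,-1.49,0,0,0,17.2,25],[-7.66,-1.49,0,0,0,17.2,25],[-7.66,-1.49,0,0,0,17.2,25],[-7.66,-1.49,0,0,0,17.2,25],[-7.66,-1.49,0,0,0,17.2,25],[-7.66,-1.49,0,0,0,17.2,25],[-7.66,-1.49,0,0,0,17.2,25],[-7.66,-1.49,0,0,0,17.2,25],[-7.66,-1.49,0,0,0,17.2,25],[-7.66,-1.49,0,0,0,17.2,25],[-7.66,-1.49,0,0,0,17.2,25]]'
python3 - <<'E'
from h import *
im=ctrl.snapshot("wrist"); s=ctrl.snapshot("scene")[140:300,160:320]; im=np.hstack([im[:,120:520],cv2.resize(s,(400,400))]); cv2.imwrite("pics/w4.png",im[:,:,::-1])
print(ctrl.observe()["ee_pos"])
E
```

```text
time_s: 14.48
ee_pos: [0.5588, -0.3315, 0.1851]
tool_rot: [-180.0, 0.0, 4.1]
ft_force: [-0.5, -0.3, -0.8]
finger_gap: 0.0332
finger_force: 40.3
[ 0.558793   -0.33183059  0.18531862]
```

View pics/w4.png

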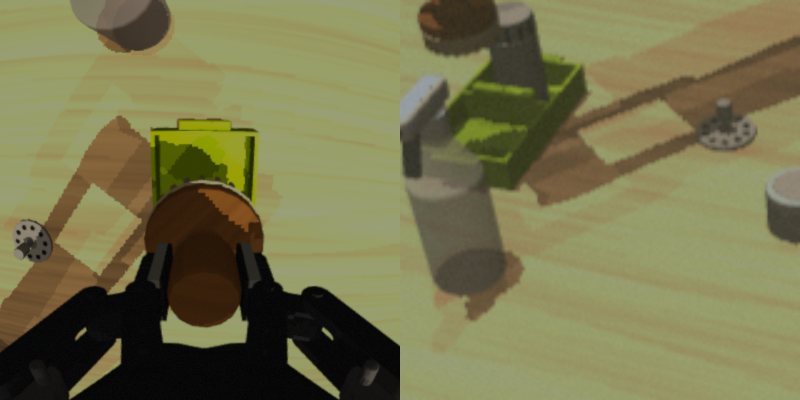

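The w4 right half shows the tin standing in the narrow compartment; the left half shows the brush held level over the wide one. I lower it.

```bash
python3 -m creep '[[-0.02,0.02,0.8,0,0,0,25],[-0.02,0.02,1.6,0,0,0,25],[-0.02,0.02,1.95,0,0,0,25],[-0.02,0.02,2.08,0,0,0,25],[-0.02,0.02,2.13,0,0,0,25],[-0.02,0.02,2.13,0,0,0,25]]'
python3 -m creep '[[0,0,0.02,0,0,0,25],[0,0,0.04,0,0,0,25],[0,0,0.05,0,0,0,25],[0,0,0.05,0,0,0,25]]'
```

```text
time_s: 15.32
ee_pos: [0.5582, -0.3345, 0.0589]
tool_rot: [179.9, -0.1, 4.0]
ft_force: [-0.2, -0.1, -1.3]
finger_gap: 0.0332
finger_force: 40.4
time_s: 15.82
ee_pos: [0.5573, -0.334, 0.0543]
tool_rot: [-180.0, 0.0, 4.0]
ft_force: [-0.2, 1.4, -1.3]
finger_gap: 0.0331
finger_force: 40.4
```

```bash
python3 -m creep '[[0,0,0.01,0,0,0,25],[0,0,0.02,0,0,0,25],[0,0,0.03,0,0,0,25],[0,0,0.03,0,0,0,25]]'
python3 -m creep '[[0,0,0.01,0,0,0,25],[0,0,0.02,0,0,0,25],[0,0,0.02,0,0,0,25]]'
```

```text
time_s: 16.32
ee_pos: [0.5574, -0.334, 0.0537]
tool_rot: [180.0, -0.0, 4.0]
ft_force: [-4.0, 1.9, 5.4]
finger_gap: 0.0332
finger_force: 40.9
time_s: 16.7
ee_pos: [0.5574, -0.334, 0.0537]
tool_rot: [180.0, -0.0, 4.0]
ft_force: [-4.3, 2.9, 9.6]
finger_gap: 0.0327
finger_force: 41.4
```

```bash
python3 -m creep '[[0,0,-0.03,0,0,0,70],[0,0,-0.03,0,0,0,70],[0,0,-0.03,0,0,0,70],[0,0,-0.03,0,0,0,70],[0,0,-0.5,0,0,0,70],[0,0,-1.3,0,0,0,70],[0,0,-2,0,0,0,70],[0,0,-2,0,0,0,70]]'
python3 -m creep '[[-1.44,-3.81,0,0,0,-17.2,50],[-1.44,-3.81,0,0,0,-17.2,50],[-1.44,-3.81,0,0,0,-17.2,50],[-1.44,-3.81,0,0,0,-17.2,50],[-1.44,-3.81,0,0,0,-17.2,50],[-1.44,-3.81,0.6,0,0,-17.2,50],[-1.44,-3.81,0.6,0,0,-17.2,50],[-1.44,-3.81,0.6,0,0,-17.2,50],[-1.44,-3.81,0.6,0,0,-17.2,50],[-1.44,-3.81,0.6,0,0,-17.2,50],[-1.44,-3.81,0.6,0,0,-17.2,50]]'
python3 - <<'E'
from h import *
import pickle
m=cam("wrist"); im=ctrl.snapshot("wrist"); cv2.imwrite("pics/w5.png",im[:,:,::-1]); pickle.dump(m,open("w5.pkl","wb"))
print(ctrl.observe()["ee_pos"],ctrl.observe()["tool_rot"])
E
```

```text
time_s: 17.7
ee_pos: [0.5595, -0.3355, 0.1772]
tool_rot: [179.6, -0.5, 4.0]
ft_force: [-1.4, 0.6, -0.4]
finger_gap: 0.07
finger_force: 0.0
time_s: 19.08
ee_pos: [0.4551, -0.112, 0.1351]
tool_rot: [-180.0, 0.0, 89.9]
ft_force: [0.6, 0.2, -0.3]
finger_gap: 0.0499
finger_force: 0.0
[ 0.45517377 -0.11200085  0.13525955] [1.79999703e+02 5.66134274e-03 8.99334900e+01]
```

View pics/w5.png

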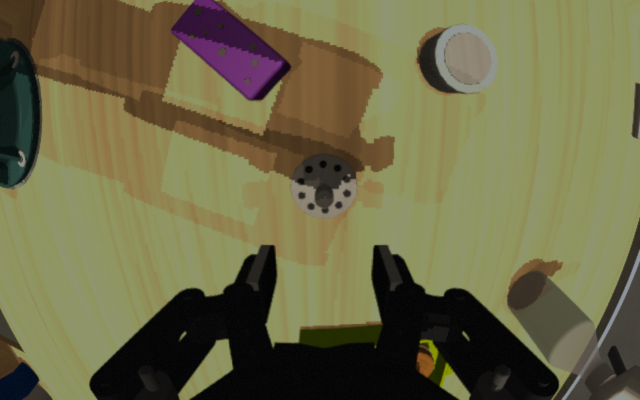

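w5 shows the strainer disc at (324,186) and the knob at (324,197), i.e. about (0.455,-0.111). I descend and grip the knob.

```bash
python3 -m creep '[[0.02,0,1,0,0,0,50],[0.02,0,1.7,0,0,0,50],[0.02,0,2,0,0,0,50],[0.02,0,2.03,0,0,0,50],[0.02,0,2.03,0,0,0,8],[0.02,0,2.03,0,0,0,8],[0.02,0,2.03,0,0,0,8],[0.02,0,2.03,0,0,0,8],[0.02,0,2.03,0,0,0,8],[0.02,0,2.03,0,0,0,8],[0.02,0,2.03,0,0,0,8]]' 40
python3 -m creep '[[0,0,0,0,0,0,8],[0,0,-0.3,0,0,0,8],[0,0,-1,0,0,0,8],[0,0,-1.7,0,0,0,8],[0,0,-1.7,0,0,0,8],[0,0,-1.7,0,0,0,8]]'
python3 - <<'E'
from h import *
e=ctrl.observe()["ee_pos"]; print(to_tool(.488-e[0],.303-e[1],0))
E
```

```text
time_s: 20.5
ee_pos: [0.4565, -0.1113, 0.0151]
tool_rot: [179.8, 0.1, 90.0]
ft_force: [0.2, -0.4, 6.3]
finger_gap: 0.0144
finger_force: 39.4
time_s: 21.25
ee_pos: [0.4545, -0.1105, 0.1146]
tool_rot: [-179.9, -0.0, 90.0]
ft_force: [-0.3, 1.0, -1.4]
finger_gap: 0.015
finger_force: 39.2
[6.89 0.56 0.  ]
```

```bash
python3 -m creep '[[6.89,0.56,0,0,0,0,8],[6.89,0.56,0,0,0,0,8],[6.89,0.56,0,0,0,0,8],[6.89,0.56,0,0,0,0,8],[6.89,0.56,0,0,0,0,8],[6.89,0.56,0,0,0,0,8],[6.89,0.56,0,0,0,0,8],[6.89,0.56,0,0,0,0,8],[6.89,0.56,0,0,0,0,8],[6.89,0.56,0,0,0,0,8]]'
python3 - <<'E'
from h import *
import pickle
m=cam("wrist"); im=ctrl.snapshot("wrist"); cv2.imwrite("pics/w6.png",im[:,:,::-1]); pickle.dump(m,open("w6.pkl","wb"))
print(m["pose"].round(3).tolist(),ctrl.observe()["ee_pos"],ctrl.observe()["tool_rot"])
E
```

```text
time_s: 22.5
ee_pos: [0.4885, 0.3011, 0.1146]
tool_rot: [-179.9, 0.1, 89.9]
ft_force: [-0.6, 0.3, 0.1]
finger_gap: 0.0146
finger_force: 39.2
[[1.0, -0.001, -0.002, 0.489], [-0.002, -0.949, -0.316, 0.382], [-0.002, 0.316, -0.949, 0.257], [0.0, 0.0, 0.0, 1.0]] [0.488725   0.30119013 0.11504693] [-1.79955559e+02  4.58129428e-02  8.98929034e+01]
```

View pics/w6.png

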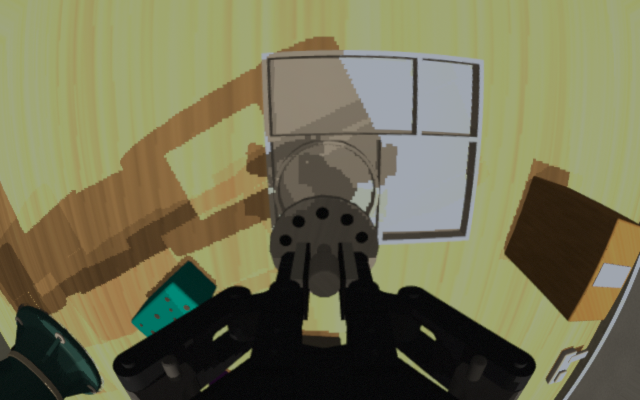

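w6 shows the strainer held level. The tray corners are at (263,54), (483,62) and (468,240), and the well's rim is at left (277,188), right (374,188) and far side (325,138).

```bash
python3 - <<'E'
from h import *
import pickle; m=pickle.load(open("w6.pkl","rb")); T=cam("top")
for n,p in dict(C=(263,54),B=(483,62),A=(468,240),wl=(277,188),wr=(374,188),wt=(325,138),T=(416,133)).items(): print(n,(plane(m,*p,.018)*1e3).round()[:2])
for a,b in [((22,346),(263,54)),((25,185),(483,62)),((172,181),(468,240))]:
    print((tri(ray(T,a[0]/2.2+144.7,a[1]/2.2+89.7),ray(m,*b))[0]*1e3).round())
E
```

```text
C [442. 417.]
B [619. 419.]
A [622. 260.]
wl [450. 310.]
wr [529. 310.]
wt [489. 351.]
T [561. 356.]
[440. 419.   8.]
[616. 418.  25.]
[622. 259.  17.]
```

```bash
python3 -m creep '[[0.08,0.03,0,0,0,0,8],[0.08,0.03,0.7,0,0,0,8],[0.08,0.03,1.2,0,0,0,8],[0.08,0.03,1.4,0,0,0,8],[0.08,0.03,1.5,0,0,0,8],[0.08,0.03,1.53,0,0,0,8],[0.08,0.03,1.53,0,0,0,8]]'
python3 -m creep '[[0,0,0.02,0,0,0,8],[0,0,0.04,0,0,0,8],[0,0,0.06,0,0,0,8],[0,0,0.06,0,0,0,8]]'
```

```text
time_s: 23.42
ee_pos: [0.4914, 0.3078, 0.0249]
tool_rot: [179.9, -0.1, 90.0]
ft_force: [0.2, -0.4, -1.2]
finger_gap: 0.0145
finger_force: 39.2
time_s: 23.92
ee_pos: [0.4904, 0.3074, 0.0199]
tool_rot: [-180.0, 0.0, 90.0]
ft_force: [0.8, 0.5, -1.1]
finger_gap: 0.0145
finger_force: 39.2
```

```bash
python3 -m creep '[[0,0,0.01,0,0,0,8],[0,0,0.02,0,0,0,8],[0,0,0.03,0,0,0,8],[0,0,0.03,0,0,0,8]]'
python3 -m creep '[[0,0,0.01,0,0,0,8],[0,0,0.02,0,0,0,8],[0,0,0.02,0,0,0,8]]'
```

```text
time_s: 24.42
ee_pos: [0.4906, 0.3075, 0.0192]
tool_rot: [180.0, -0.0, 90.0]
ft_force: [-3.1, -1.5, 5.8]
finger_gap: 0.015
finger_force: 39.8
time_s: 24.8
ee_pos: [0.4906, 0.3075, 0.0192]
tool_rot: [180.0, -0.0, 90.0]
ft_force: [-5.0, -2.3, 10.0]
finger_gap: 0.0147
finger_force: 40.3
```

```bash
python3 -m creep '[[0,0,-0.03,0,0,0,36],[0,0,-0.03,0,0,0,36],[0,0,-0.03,0,0,0,36],[0,0,-0.03,0,0,0,36],[0,0,-0.5,0,0,0,36],[0,0,-1.3,0,0,0,36],[0,0,-2,0,0,0,60],[0,0,-2,0,0,0,85]]'
python3 -m creep '[[-5.01,1.27,0,0,0,0,85],[-5.01,1.27,0,0,0,0,85],[-5.01,1.27,0,0,0,0,85],[-5.01,1.27,0,0,0,0,85],[-5.01,1.27,0,0,0,0,85],[-5.01,1.27,0,0,0,0,85],[-5.01,1.27,0,0,0,0,85],[-5.01,1.27,0,0,0,0,85],[-5.01,1.27,0,0,0,0,85]]'
python3 - <<'E'
from h import *
import pickle
m=cam("wrist"); im=ctrl.snapshot("wrist"); s=ctrl.snapshot("top")[150:270,140:260]
cv2.imwrite("pics/w7.png",np.hstack([im[:,120:520],cv2.resize(s,(400,400))])[:,:,::-1]); pickle.dump(m,open("w7.pkl","wb"))
print(m["pose"].round(3).tolist(),ctrl.observe()["ee_pos"],ctrl.observe()["tool_rot"])
E
```

```text
time_s: 25.8
ee_pos: [0.4931, 0.3087, 0.1423]
tool_rot: [179.5, -0.3, 90.0]
ft_force: [0.7, 0.7, 0.6]
finger_gap: 0.0708
finger_force: 0.0
time_s: 26.92
ee_pos: [0.5665, 0.0083, 0.137]
tool_rot: [-180.0, -0.0, 90.1]
ft_force: [-0.1, -0.2, -0.6]
finger_gap: 0.0849
finger_force: 0.0
[[1.0, 0.002, 0.0, 0.566], [0.002, -0.949, -0.315, 0.089], [-0.0, 0.315, -0.949, 0.28], [0.0, 0.0, 0.0, 1.0]] [0.56665468 0.00795453 0.13717069] [1.79992414e+02 2.01677092e-03 9.01042738e+01]
```

View pics/w7.png

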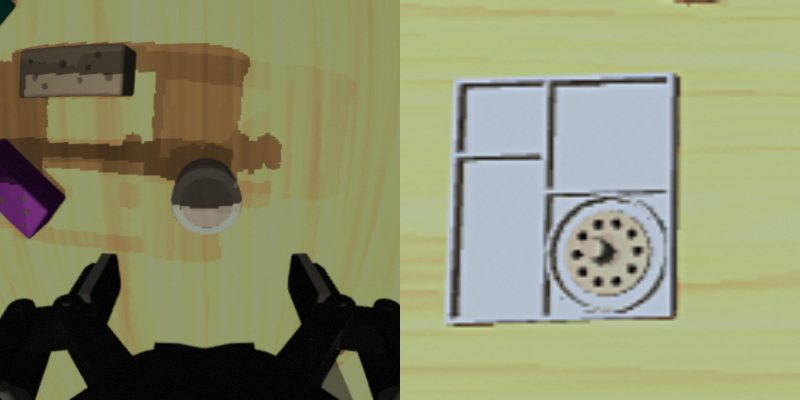

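In w7 the strainer lies centred in the well (crop (608,252)), and the short tin's lid is at about (327,199), i.e. (0.568,0.009). I grip it.

```bash
python3 -m creep '[[0.03,0.03,1,0,0,0,85],[0.03,0.03,1.7,0,0,0,85],[0.03,0.03,1.95,0,0,0,85],[0.03,0.03,2,0,0,0,85],[0.03,0.03,2,0,0,0,45],[0.03,0.03,2,0,0,0,45],[0.03,0.03,2,0,0,0,45],[0.03,0.03,2,0,0,0,45],[0.03,0.03,2,0,0,0,45],[0.03,0.03,2,0,0,0,45],[0.03,0.03,2,0,0,0,45]]' 50
python3 -m creep '[[0,0,0,0,0,0,45],[0,0,-0.3,0,0,0,45],[0,0,-1,0,0,0,45],[0,0,-1.9,0,0,0,45],[0,0,-1.9,0,0,0,45],[0,0,-1.9,0,0,0,45]]'
python3 - <<'E'
from h import *
e=ctrl.observe()["ee_pos"]; print(to_tool(.578-e[0],.307-e[1],0))
E
```

```text
time_s: 28.4
ee_pos: [0.5706, 0.0085, 0.0199]
tool_rot: [179.7, 0.0, 90.0]
ft_force: [0.1, -0.6, 6.7]
finger_gap: 0.0561
finger_force: 53.9
time_s: 29.15
ee_pos: [0.5682, 0.0087, 0.1312]
tool_rot: [-180.0, 0.0, 90.0]
ft_force: [-0.3, -0.3, -1.9]
finger_gap: 0.0564
finger_force: 53.8
[ 4.97  0.16 -0.  ]
```

```bash
python3 -m creep '[[4.97,0.15,0,0,0,0,45],[4.97,0.15,0,0,0,0,45],[4.97,0.15,0,0,0,0,45],[4.97,0.15,0,0,0,0,45],[4.97,0.15,0,0,0,0,45],[4.97,0.15,0,0,0,0,45],[4.97,0.15,0.6,0,0,0,45],[4.97,0.15,1.2,0,0,0,45],[4.97,0.15,1.6,0,0,0,45],[4.97,0.15,1.7,0,0,0,45],[4.97,0.15,1.72,0,0,0,45],[4.97,0.15,1.72,0,0,0,45]]'
python3 -m creep '[[0,0,0.02,0,0,0,45],[0,0,0.04,0,0,0,45],[0,0,0.06,0,0,0,45],[0,0,0.06,0,0,0,45]]'
```

```text
time_s: 30.65
ee_pos: [0.5785, 0.3068, 0.0293]
tool_rot: [179.9, -0.0, 90.0]
ft_force: [0.4, 1.3, -1.0]
finger_gap: 0.0561
finger_force: 53.8
time_s: 31.15
ee_pos: [0.5775, 0.3068, 0.0241]
tool_rot: [-180.0, 0.0, 90.0]
ft_force: [-0.1, 0.8, -2.0]
finger_gap: 0.0562
finger_force: 53.8
```

```bash
python3 -m creep '[[0,0,0.01,0,0,0,45],[0,0,0.02,0,0,0,45],[0,0,0.03,0,0,0,45],[0,0,0.03,0,0,0,45]]'
python3 -m creep '[[0,0,0.01,0,0,0,45],[0,0,0.02,0,0,0,45],[0,0,0.02,0,0,0,45]]'
```

```text
time_s: 31.65
ee_pos: [0.5775, 0.3069, 0.024]
tool_rot: [180.0, -0.0, 90.0]
ft_force: [-4.1, -1.6, 5.9]
finger_gap: 0.0563
finger_force: 54.5
time_s: 32.02
ee_pos: [0.5775, 0.3069, 0.024]
tool_rot: [180.0, -0.0, 90.0]
ft_force: [-7.1, -2.6, 10.1]
finger_gap: 0.0564
finger_force: 54.9
```

```bash
python3 -m creep '[[0,0,-0.03,0,0,0,80],[0,0,-0.03,0,0,0,80],[0,0,-0.03,0,0,0,80],[0,0,-0.03,0,0,0,80],[0,0,-0.5,0,0,0,80],[0,0,-1.3,0,0,0,80],[0,0,-2,0,0,0,80],[0,0,-2,0,0,0,80]]'
python3 -m creep '[[-3.18,-2.01,0,0,0,18.8,80],[-3.18,-2.01,0,0,0,18.8,80],[-3.18,-2.01,0,0,0,18.8,80],[-3.18,-2.01,0,0,0,18.8,80],[-3.18,-2.01,0,0,0,18.8,80],[-3.18,-2.01,0,0,0,18.8,80],[-3.18,-2.01,0,0,0,18.8,80],[-3.18,-2.01,0,0,0,18.8,80],[-3.18,-2.01,0,0,0,18.8,80],[-3.18,-2.01,0,0,0,18.8,80],[-3.18,-2.01,0,0,0,18.8,80],[-3.18,-2.01,0,0,0,18.8,80]]'
python3 - <<'E'
from h import *
import pickle
m=cam("wrist"); im=ctrl.snapshot("wrist"); s=ctrl.snapshot("top")[150:270,140:260]
cv2.imwrite("pics/w8.png",np.hstack([im[:,120:520],cv2.resize(s,(400,400))])[:,:,::-1]); pickle.dump(m,open("w8.pkl","wb"))
print(ctrl.observe()["ee_pos"],ctrl.observe()["tool_rot"])
E
```

```text
time_s: 33.02
ee_pos: [0.5802, 0.308, 0.147]
tool_rot: [179.4, -0.2, 90.0]
ft_force: [1.2, -0.9, 0.5]
finger_gap: 0.0802
finger_force: 0.0
time_s: 34.52
ee_pos: [0.4568, 0.116, 0.141]
tool_rot: [180.0, 0.0, -3.9]
ft_force: [-0.4, -0.6, 0.6]
finger_gap: 0.0802
finger_force: 0.0
[0.45693876 0.11603358 0.14119114] [ 1.79993373e+02  6.22134067e-03 -3.96389488e+00]
```

View pics/w8.png

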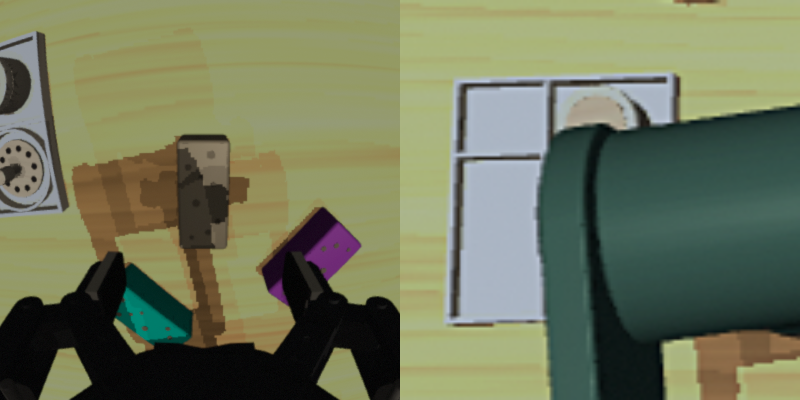

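w8 shows the short tin in the square compartment. The stone's top face is centred at (324,195), aligned with the gripper, and the purple and turquoise blocks are clear of the fingers. I grip it.

```bash
python3 -m creep '[[0.02,0,0.5,0,0,0,66],[0.02,0,1,0,0,0,66],[0.02,0,1.7,0,0,0,66],[0.02,0,2,0,0,0,66],[0.02,0,2.05,0,0,0,66],[0.02,0,2.05,0,0,0,30],[0.02,0,2.05,0,0,0,30],[0.02,0,2.05,0,0,0,30],[0.02,0,2.05,0,0,0,30],[0.02,0,2.05,0,0,0,30],[0.02,0,2.05,0,0,0,30]]' 50
python3 -m creep '[[0,0,0,0,0,0,30],[0,0,-0.3,0,0,0,30],[0,0,-1,0,0,0,30],[0,0,-1.9,0,0,0,30],[0,0,-1.9,0,0,0,30],[0,0,-1.9,0,0,0,30]]'
python3 - <<'E'
from h import *
e=ctrl.observe()["ee_pos"]; print(to_tool(.503-e[0],.385-e[1],0))
E
```

```text
time_s: 36.0
ee_pos: [0.4594, 0.1161, 0.0197]
tool_rot: [-180.0, -0.2, -4.0]
ft_force: [0.3, -0.4, 6.5]
finger_gap: 0.0412
finger_force: 52.9
time_s: 36.75
ee_pos: [0.4572, 0.1158, 0.131]
tool_rot: [180.0, 0.1, -4.0]
ft_force: [0.3, -0.7, -2.5]
finger_gap: 0.0416
finger_force: 52.2
[ 0.45 -4.53 -0.  ]
```

```bash
python3 -m creep '[[0.45,-4.53,0,0,0,-1,30],[0.45,-4.53,0,0,0,-1,30],[0.45,-4.53,0,0,0,-1,30],[0.45,-4.53,0,0,0,-1,30],[0.45,-4.53,0,0,0,-1,30],[0.45,-4.53,0,0,0,-1,30],[0.45,-4.53,0,0,0,-1,30],[0.45,-4.53,0,0,0,-1,30]]'
python3 - <<'E'
from h import *
import pickle
m=cam("wrist"); im=ctrl.snapshot("wrist"); cv2.imwrite("pics/w9.png",im[:,:,::-1]); pickle.dump(m,open("w9.pkl","wb"))
print(ctrl.observe()["ee_pos"],ctrl.observe()["tool_rot"])
E
```

```text
time_s: 37.75
ee_pos: [0.5039, 0.3837, 0.1316]
tool_rot: [179.9, 0.1, 0.9]
ft_force: [0.3, 0.7, -1.2]
finger_gap: 0.0412
finger_force: 52.3
[0.50403957 0.38386286 0.13202926] [1.79959806e+02 3.27472411e-02 9.13647481e-01]
```

View pics/w9.png

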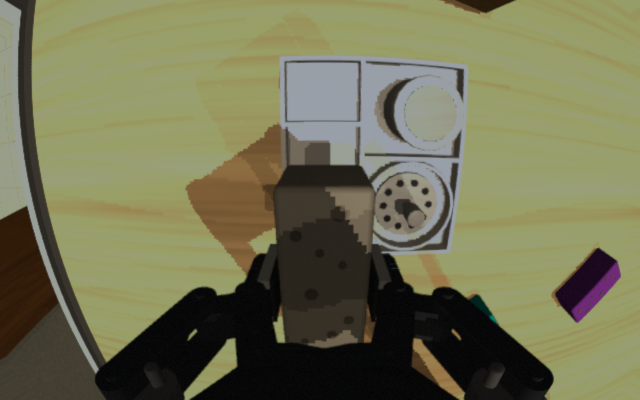

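w9 shows the stone lengthwise over the long compartment. The left wall is at (284,150), the row divider at (360,140) and the cross wall at row 122. I check the centring.

```bash
python3 - <<'E'
from h import *
import pickle; m=pickle.load(open("w9.pkl","rb"))
for n,p in dict(left=(284,150),div=(360,140),cross=(320,122),B=(281,57),A=(467,66),D=(449,252)).items(): print(n,(plane(m,*p,.018)*1e3).round()[:2])
for p in [(284,166),(364,166)]: print("stone bottom front",(plane(m,*p,.113)*1e3).round()[:2])
E
```

```text
left [541. 417.]
div [550. 354.]
cross [564. 387.]
B [619. 420.]
A [621. 261.]
D [444. 258.]
stone bottom front [548. 406.]
stone bottom front [549. 363.]
```

```bash
python3 -m creep '[[0.02,-0.02,0.6,0,0,0,30],[0.02,-0.02,1.2,0,0,0,30],[0.02,-0.02,1.6,0,0,0,30],[0.02,-0.02,1.7,0,0,0,30],[0.02,-0.02,1.72,0,0,0,30],[0.02,-0.02,1.72,0,0,0,30]]'
python3 -m creep '[[0,0,0.02,0,0,0,30],[0,0,0.04,0,0,0,30],[0,0,0.06,0,0,0,30],[0,0,0.06,0,0,0,30]]'
python3 -m creep '[[0,0,0.01,0,0,0,30],[0,0,0.02,0,0,0,30],[0,0,0.03,0,0,0,30],[0,0,0.03,0,0,0,30]]'
```

```text
time_s: 38.55
ee_pos: [0.5063, 0.3869, 0.0309]
tool_rot: [-179.9, -0.2, 1.0]
ft_force: [0.4, -0.4, -2.1]
finger_gap: 0.0414
finger_force: 52.2
time_s: 39.05
ee_pos: [0.5051, 0.3864, 0.0252]
tool_rot: [180.0, 0.0, 1.0]
ft_force: [-0.3, 0.6, -1.5]
finger_gap: 0.041
finger_force: 52.2
time_s: 39.55
ee_pos: [0.5053, 0.3864, 0.0238]
tool_rot: [180.0, -0.0, 1.0]
ft_force: [-0.8, -0.6, -0.3]
finger_gap: 0.0411
finger_force: 52.5
```

```bash
python3 -m creep '[[0,0,0.01,0,0,0,30],[0,0,0.02,0,0,0,30],[0,0,0.02,0,0,0,30]]'
python3 -m creep '[[0,0,-0.02,0,0,0,56],[0,0,-0.02,0,0,0,56],[0,0,-0.02,0,0,0,56],[0,0,-0.02,0,0,0,56],[0,0,-0.5,0,0,0,56],[0,0,-1.3,0,0,0,56],[-1,0,-2.5,0,0,0,56],[-2,0,-2.5,0,0,0,56],[-3,0,-2.5,0,0,0,56],[-3,0,-2.5,0,0,0,56]]'
python3 - <<'E'
from h import *
a=ctrl.snapshot("top")[70:310,140:500]; b=ctrl.snapshot("scene")[130:330,150:520]
cv2.imwrite("pics/end.png",np.vstack([cv2.resize(a,(450,300)),cv2.resize(b,(450,300))])[:,:,::-1])
E
```

```text
time_s: 39.92
ee_pos: [0.5053, 0.3865, 0.0238]
tool_rot: [-180.0, -0.0, 1.0]
ft_force: [-3.3, -2.3, 5.2]
finger_gap: 0.0413
finger_force: 53.2
time_s: 41.18
ee_pos: [0.3226, 0.3833, 0.1733]
tool_rot: [-179.9, -0.0, 1.1]
ft_force: [-0.8, 0.2, -0.3]
finger_gap: 0.0559
finger_force: 0.0
```

View pics/end.png

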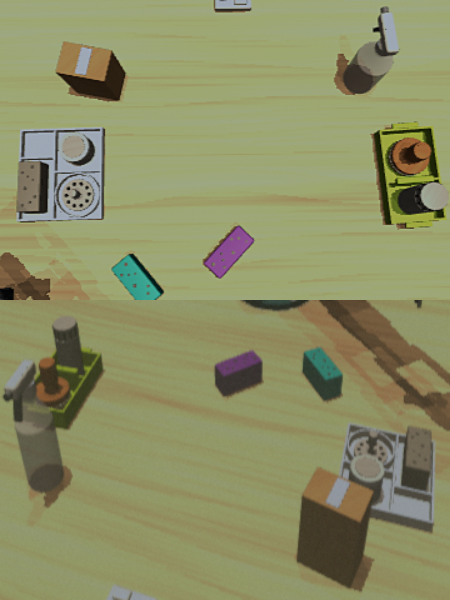

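The end picture shows all five items upright in their places: the caddy at (410,175) and the tray at (60,175) in the top half. The bottle, the box and the coloured blocks have not moved, and the gripper is clear. I hand the job in.

```bash
python3 -c "
from bench import ctrl
print(ctrl.close_job())"
```

```text
the job is handed in; nothing more can be done
None
```

Both kits are made up and the job is handed in at about 41 s: all five items were set down upright in their compartments in the order asked, and the spray bottle and cardboard box look unmoved in the final pictures.

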